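Turn round the row of clock parts for reassembly

TASK

The four clock parts stand on the tray in the order in which they came off the movement. Move them to the pads of the dark rack in reverse order for reassembly, so that the row read from left to right on the rack is the tray's row as it was at the start read from right to left, one part to each pad. Stand each part upright near the middle of its pad, keep it upright on the way, and set it down gently, without dropping it.

Things in the scene. Friction and masses are not known exactly. Their poses are not given: they have to be found in the camera images.
- barrel: Clock part, spring barrel: a plain brass drum, 44 mm across and 34 mm high, with a toothed brass flange 55 mm across and 4 mm thick at its foot and a steel stub 8 mm across and 10 mm high on top. Grip the drum, for instance with the TCP 26 mm above the foot. About 0.28 kg. Origin: centre of its underside, z up. Starts upright on its own block.
- fusee: Clock part, fusee: a stepped brass cone, 48 mm across at its foot, narrowing to 22 mm at 36 mm height, with an upright steel arbor 10 mm across on top, from 36 to 66 mm above the foot. Grip the arbor, for instance with the TCP 57 mm above the foot. About 0.2 kg. Origin: centre of its underside, z up. Starts upright on its own block.
- bell: Clock part, strike bell: a smooth brass dome 54 mm across and 30 mm high, closed underneath, with a steel knob 14 mm across on top, from 34 to 58 mm above the foot (on a thinner 8 mm neck). Grip the knob, for instance with the TCP 54 mm above the foot. About 0.16 kg. Origin: centre of its underside, z up. Starts upright on its own block.
- bob: Clock part, pendulum bob: a tall brass cylinder 36 mm across and 62 mm high with two thin steel bands and a steel pin 6 mm across and 8 mm high on top. Grip the cylinder, for instance with the TCP 42 mm above the foot. About 0.4 kg. Origin: centre of its underside, z up. Starts upright on its own block.
- block_barrel: Pale wooden block, square, 62 x 62 mm, 10 mm high, fixed on the tray; the barrel starts standing on it. Origin at the centre of its underside (12 mm above the table), so its top is 10 mm above the origin.
- block_fusee: Pale wooden block, round, 64 mm across, 10 mm high, fixed on the tray; the fusee starts standing on it. Origin at the centre of its underside (12 mm above the table), so its top is 10 mm above the origin.
- block_bell: Pale wooden block, hexagonal, 68 mm across its corners, 10 mm high, fixed on the tray; the bell starts standing on it. Origin at the centre of its underside (12 mm above the table), so its top is 10 mm above the origin.
- block_bob: Pale wooden block, oblong, 82 mm across the tray and 50 mm along the row, 10 mm high, fixed on the tray; the bob starts standing on it. Origin at the centre of its underside (12 mm above the table), so its top is 10 mm above the origin.
- tray: Mid-brown wooden tray, the source, fixed: 100 (its x) by 316 mm (its y), 12 mm high, lips 17 mm high along the long edges. The row of blocks runs along its y axis at +112.5, +37.5, -37.5 and -112.5 mm. Origin: centre of its underside, on the table. On either side of the robot; its +y points to the robot's left within 20 degrees.
- rack: Dark wooden rack, the target, fixed: 96 (x) by 312 mm (y). Four bays along its y axis, centres at y = +112.5, +37.5, -37.5, -112.5 mm, x = 0, each with a round cork pad 60 mm across, its top 18 mm above the origin. Ribs 5 mm thick, tops at 27 mm, between bays and at the ends; long sides open. Origin: centre of underside, on the table. Its +y points to the robot's left within 20 degrees.

How it is judged:
At the end, for the whole second after the job is handed in: Each part stands released, at rest and upright (0.1 rad) on the rack pad that mirrors its own block: a block at y on the tray means the pad at -y on the rack. Within 15 mm of the pad centre along rack x and y; foot 13 to 23 mm above the rack origin (((y of block_barrel in the frame of tray between 0.0825 and 0.1425 m and y of barrel in the frame of rack between -0.1275 and -0.0975 m) or (y of block_barrel in the frame of tray between 0.0075 and 0.0675 m and y of barrel in the frame of rack between -0.0525 and -0.0225 m) or (y of block_barrel in the frame of tray between -0.0675 and -0.0075 m and y of barrel in the frame of rack between 0.0225 and 0.0525 m) or (y of block_barrel in the frame of tray between -0.1425 and -0.0825 m and y of barrel in the frame of rack between 0.0975 and 0.1275 m)) and x of barrel in the frame of rack between -0.015 and 0.015 m and z of barrel in the frame of rack between 0.013 and 0.023 m and angle between each of barrel, fusee, bell, bob's own z axis and vertical below 0.1 rad and linear speed of each of barrel, fusee, bell, bob below 0.02 m/s and contact force between each of barrel, fusee, bell, bob and the fingers below 0.1 N and ((y of block_fusee in the frame of tray between 0.0825 and 0.1425 m and y of fusee in the frame of rack between -0.1275 and -0.0975 m) or (y of block_fusee in the frame of tray between 0.0075 and 0.0675 m and y of fusee in the frame of rack between -0.0525 and -0.0225 m) or (y of block_fusee in the frame of tray between -0.0675 and -0.0075 m and y of fusee in the frame of rack between 0.0225 and 0.0525 m) or (y of block_fusee in the frame of tray between -0.1425 and -0.0825 m and y of fusee in the frame of rack between 0.0975 and 0.1275 m)) and x of fusee in the frame of rack between -0.015 and 0.015 m and z of fusee in the frame of rack between 0.013 and 0.023 m and ((y of block_bell in the frame of tray between 0.0825 and 0.1425 m and y of bell in the frame of rack between -0.1275 and -0.0975 m) or (y of block_bell in the frame of tray between 0.0075 and 0.0675 m and y of bell in the frame of rack between -0.0525 and -0.0225 m) or (y of block_bell in the frame of tray between -0.0675 and -0.0075 m and y of bell in the frame of rack between 0.0225 and 0.0525 m) or (y of block_bell in the frame of tray between -0.1425 and -0.0825 m and y of bell in the frame of rack between 0.0975 and 0.1275 m)) and x of bell in the frame of rack between -0.015 and 0.015 m and z of bell in the frame of rack between 0.013 and 0.023 m and ((y of block_bob in the frame of tray between 0.0825 and 0.1425 m and y of bob in the frame of rack between -0.1275 and -0.0975 m) or (y of block_bob in the frame of tray between 0.0075 and 0.0675 m and y of bob in the frame of rack between -0.0525 and -0.0225 m) or (y of block_bob in the frame of tray between -0.0675 and -0.0075 m and y of bob in the frame of rack between 0.0225 and 0.0525 m) or (y of block_bob in the frame of tray between -0.1425 and -0.0825 m and y of bob in the frame of rack between 0.0975 and 0.1275 m)) and x of bob in the frame of rack between -0.015 and 0.015 m and z of bob in the frame of rack between 0.013 and 0.023 m); the robot touches nothing.
It fails at once if a part tips over (leans more than 0.7 rad) (angle between any of barrel, fusee, bell, bob's own z axis and vertical above 0.7 rad).
It fails at once if a part is dropped (moves faster than 0.6 m/s while the fingers do not hold it) ((linear speed of barrel above 0.6 m/s and contact force between barrel and the fingers below 0.05 N) or (linear speed of fusee above 0.6 m/s and contact force between fusee and the fingers below 0.05 N) or (linear speed of bell above 0.6 m/s and contact force between bell and the fingers below 0.05 N) or (linear speed of bob above 0.6 m/s and contact force between bob and the fingers below 0.05 N)).
It also fails if it takes over 102 s, if anything falls off the work surface, if the arm or the gripper's body presses on something with over 40 N, if the wrist force passes 120 N, or if a joint passes its speed limit or range.

ROBOT

A 7-joint arm with a two-finger parallel gripper is mounted at the origin on the work surface. World frame = base frame: x ahead of the robot, y to its left, z up, the work surface at z = 0. Lengths are in m, angles in rad, forces in N, time in s.
With the tool pointing down it reaches from about 0.425 to 0.925 m from the base axis. Payload 6.8 kg.
Tool frame: the origin (TCP) lies between the finger pads, 19 mm behind the fingertips; this is the grasp point; z points along the fingers, y is the line along which they close (so a half turn about z gives the same grasp; the last joint's range is limited). The gripper opens to 85 mm and grips with 20 to 120 N. Pads are 22 mm wide; open, the fingers measure 114 mm over their backs; the gripper's body (76 mm by 85 mm) begins 54 mm behind the grasp point. The pads swing forward as they close: fully open they stand 13 mm farther back than shut.
Start: joints at [1.224, 0.477, 0.022, 1.555, -0.011, 1.109, -0.083], TCP at [0.16, -0.656, 0.25] pointing down, gripper open.
Joint ranges: [-2.96, 2.96], [-0.34, 2.1], [-1.41, 1.46], [0.24, 2.44], [-1.37, 4.51], [0.17, 1.92], [-2.96, 2.96]. Speed limits (rad/s): [2.39, 2.39, 3.14, 3.14, 3.14, 3.14, 3.14].

INTERFACE

Orientations are given as a unit quaternion [w, x, y, z].
In Python, from station import bot gives the robot as it stands. The module is installed in compiled form; this text tells all that it offers.
- The arm moves only by the shell command python3 -m jog 'ROWS' [OPENING] [FORCE]. ROWS is JSON, a list of rows, each a list of 4 numbers: the shift along the tool's x, y, z in cm, then the turn about the tool's z in rad. In form: [[x, y, z, spin], ...]. A call has 1 to 20 rows; each row is the pose to reach, as a shift and turn from the pose commanded when the call began, along the tool's axes at that moment; what a row does not reach only later rows make up. A row lasts 1/12 s, in which the tool goes at most 41.7 mm and 7.16 degrees, less where a joint would pass 70% of its speed; a pose out of reach is approached as far as the arm can. A call with a gripper value outside its range is refused whole. OPENING is the closure, from -1 (fully open) to 1 (shut), set as the call begins (- or left out, the last holds). The fingers move at their own pace and stop on an object; FORCE is the grip in N (left out, the last holds). Time passes only in rows, so rows that repeat a pose let the fingers close. It gives the time, the measured TCP pose, the force, the opening and the grip force at its end, in the units of the state.
- bot.get_obs(): the state, without advancing time (a new reading comes with each control period).
- bot.read_camera(name): name is "side" or "top" or "wrist"; returns a dict with "pixels" (400x640x3 uint8, red, green, blue), "depth" (400x640 float32, m along the optical axis (not along the pixel's ray), 0 where there is no reading), "fovy" (degrees; the focal length in pixels is half the picture's height over the tangent of half this angle, whatever the lens; pixels are square), "cx", "cy" (the principal point, pixels), "pose" (4x4, takes a point from camera to world coordinates). Camera axes: x right, y down, z forward; pixel columns grow to the right and rows downward; lengths in m; the calibration is good to about 2 mm. A picture is of the moment at which its call begins.
- bot.hand_in(): hands the job in; it is judged then, once.
The state is a dict: "t": time; "q": joint angles; "joint_vel": joint speeds; "joint_torque": joint torques, N m; "eef_pos": TCP position; "tool_rot": TCP orientation; "contact_force": force on the tool from outside, world axes, zero at the start; "torque": the same for the moment, N m; "gripper_width": opening from 0.0 (shut) to 1.0 (fully open); "grasp_force": force on a finger pad.
Only numpy, scipy, OpenCV 4.12 (cv2) and the standard library are available. Lean on these libraries where they do the work, as an engineer would, in place of code of your own. Each camera call takes 0.05 s, during which the arm holds its last target. There are 200 camera calls.

## Working session

There is one attempt and no reset: what is moved stays moved. The work goes in short steps, Python scripts to look and compute and a shell command to move; the robot and the scene stay as the last step left them, time stands still between calls to the robot, and variables do not carry over. Pictures are saved under pics/ and viewed, at most 14 in all, crops included, and the job is handed in when it is done.

```bash
mkdir -p pics; cat > h.py <<'E'
import numpy as np, cv2
from station import bot
def K(c):
    return c["pixels"].shape[0]/2/np.tan(np.radians(c["fovy"])/2)
def pts(c):
    f=K(c); d=c["depth"]; h,w=d.shape
    u,v=np.meshgrid(np.arange(w),np.arange(h))
    P=np.stack([(u-c["cx"])/f*d,(v-c["cy"])/f*d,d],-1)
    return P@c["pose"][:3,:3].T+c["pose"][:3,3]
def ray(c,u,v,z):
    f=K(c); r=c["pose"][:3,:3]@np.array([(u-c["cx"])/f,(v-c["cy"])/f,1]); o=c["pose"][:3,3]
    return o+r*(z-o[2])/r[2]
E
python3 - <<'E'
from h import *
print(bot.get_obs())
for n in("top","side"):
    c=bot.read_camera(n); cv2.imwrite(f"pics/{n}0.png",c["pixels"][...,::-1]); print(n,c["fovy"],c["cx"],c["cy"],c["pose"].round(3).tolist(),(c["depth"]>0).mean())
    np.save(f"{n}0.npy",c,allow_pickle=True)
E
```

```text
{'t': 0.0, 'q': array([ 1.22392004,  0.47777226,  0.02235613,  1.55647645, -0.01151675,
        1.10928293, -0.08308001]), 'joint_vel': array([-0.00107494, -0.00275129, -0.00015234, -0.00161852, -0.00208945,
       -0.00164543,  0.00128321]), 'joint_torque': array([ 6.19904113e-04, -5.96444786e+01,  1.60828080e+00, -2.81194049e+01,
        1.25420574e-02,  9.26449749e-03, -1.49616972e-05]), 'eef_pos': array([ 0.15949502, -0.65530408,  0.24903411]), 'tool_rot': array([-8.89174413e-04,  9.92880140e-01,  1.19114264e-01, -1.70392329e-04]), 'contact_force': array([-0.17364614, -0.00974875,  0.55282996]), 'torque': array([-0.01307349, -0.03773002, -0.00380702]), 'grasp_force': 0.0, 'gripper_width': 1.000930510127957}
top 49.74625904368092 307.4024310686336 198.78039903619663 [[0.152, -0.965, 0.214, 0.313], [-0.988, -0.148, 0.037, -0.023], [-0.004, -0.218, -0.976, 1.026], [0.0, 0.0, 0.0, 1.0]] 0.99599609375
side 47.19485869018752 325.69916185643245 201.39137858206138 [[-0.995, -0.069, 0.07, 0.447], [-0.098, 0.645, -0.758, 0.859], [0.008, -0.761, -0.649, 0.782], [0.0, 0.0, 0.0, 1.0]] 0.99590234375
```

View pics/top0.png

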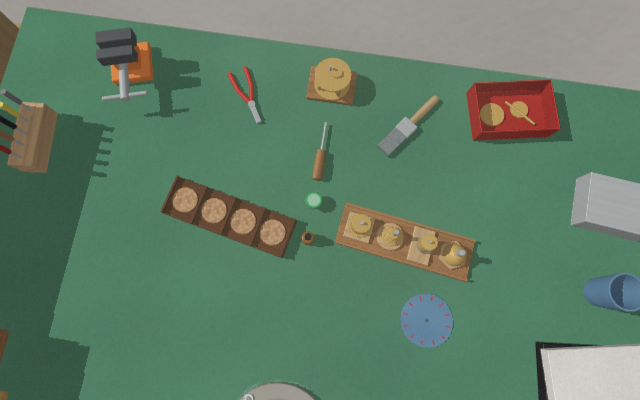

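View pics/side0.png

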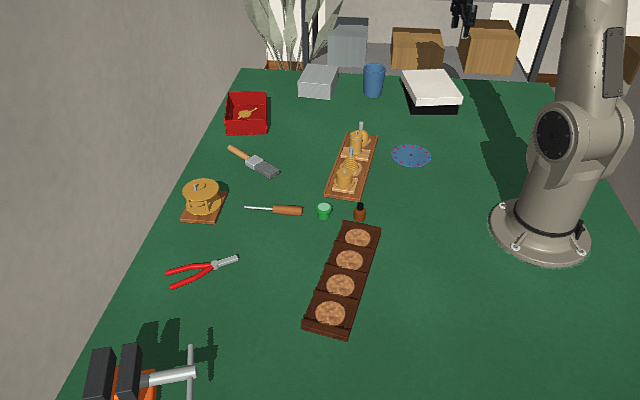

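The top view shows the tray, left to right: barrel (361,225) on the square block, fusee (390,236) on the round one, bob (427,243) on the oblong one and bell (457,255) on the hex one. The empty rack's pads are at (185,200), (214,210), (243,221) and (273,232). A green jar (314,200) and a bottle (307,238) stand between them. The side view shows the same layout, with the rack near the camera at (345,285).

```bash
cat > m.py <<'E'
from h import *
C={n:np.load(f"{n}0.npy",allow_pickle=True).item() for n in("top","side")}
seed={"top":[(185,200),(214,210),(243,221),(273,232)],"side":[(330,313),(340,285),(349,260),(358,237)]}
def line(P):
    m=P.mean(0); s=np.array([112.5,37.5,-37.5,-112.5])/1e3
    d=(s[:,None]*(P-m)).sum(0)/(s**2).sum(); return m,np.linalg.norm(d[:2]),np.arctan2(-d[0],d[1])
for n,c in C.items():
    P=pts(c); I=c["pixels"]; hsv=cv2.cvtColor(I,cv2.COLOR_RGB2HSV)
    cork=((I[...,0]>125)).astype(np.uint8)
    out=[]
    for u,v in seed[n]:
        k,lab,st,ce=cv2.connectedComponentsWithStats(cork)
        m=lab==lab[v,u]
        z=np.median(P[m][:,2]); e=cv2.fitEllipse(max(cv2.findContours(m.astype(np.uint8),0,1)[0],key=len))
        q=ray(c,*e[0],z); out.append(q); print(n,"pad",m.sum(),q.round(4),P[m][:,:2].mean(0).round(4))
    m,s,a=line(np.array(out)); print(" line",m.round(4),"scale",s.round(3),"yaw",a.round(4))
    # tray: non-green region above table
    ng=(~((hsv[...,0]>60)&(hsv[...,0]<100)&(hsv[...,1]>80))).astype(np.uint8)
    k,lab,st,ce=cv2.connectedComponentsWithStats(ng); u,v={"top":(372,241),"side":(335,180)}[n]
    m=lab==lab[v,u]; Q=P[m]; lo=Q[(Q[:,2]<0.03)]
    r=cv2.minAreaRect(lo[:,:2].astype(np.float32)); print(n,"tray",m.sum(),r)
    for zz in range(10,100,8): print(zz,((Q[:,2]*1e3>=zz)&(Q[:,2]*1e3<zz+8)).sum(),end="; ")
    print()
    # parts: high clusters
    hm=(m&(P[...,2]>0.04)).astype(np.uint8)
    k,lab,st,ce=cv2.connectedComponentsWithStats(hm)
    for i in range(1,k):
        if st[i,4]>8:
            q=P[lab==i]; t=q[q[:,2]>q[:,2].max()-.006]; print(" part",st[i,4],ce[i].round(),q.mean(0).round(4),"top",q[:,2].max().round(4),t.mean(0).round(4))
c=C["top"]; cv2.imwrite("pics/crop.png",cv2.resize(c["pixels"][190:290,325:485,::-1],None,fx=5,fy=5,interpolation=cv2.INTER_CUBIC))
E
python3 m.py
```

```text
top pad 486 [0.4882 0.3041 0.0203] [0.4878 0.3034]
top pad 489 [0.4727 0.2308 0.02  ] [0.4728 0.2308]
top pad 499 [0.4575 0.1573 0.0202] [0.4572 0.157 ]
top pad 516 [0.4426 0.0843 0.0199] [0.4426 0.0843]
 line [0.4652 0.1941 0.0201] scale 0.998 yaw -0.2047
top tray 6215 ((0.47091779112815857, -0.21691706776618958), (0.3521541953086853, 0.122901551425457), 83.17987060546875)
10 2524; 18 1585; 26 403; 34 171; 42 244; 50 296; 58 191; 66 34; 74 55; 82 227; 90 12; 98 1; 
 part 310 [361. 223.] [ 0.4871 -0.1148  0.0606] top 1.0257 [ 0.313  -0.0234  1.0257]
 part 183 [393. 234.] [ 0.4739 -0.1895  0.0563] top 0.0929 [ 0.4757 -0.1917  0.0896]
 part 294 [427. 242.] [ 0.4629 -0.2613  0.0826] top 1.0257 [ 0.313  -0.0234  1.0257]
 part 321 [456. 254.] [ 0.4521 -0.3345  0.0553] top 1.0257 [ 0.313  -0.0234  1.0257]
side pad 565 [0.4868 0.3061 0.0168] [0.4868 0.309 ]
side pad 473 [0.4719 0.2329 0.0167] [0.472  0.2341]
side pad 402 [0.4569 0.1594 0.0167] [0.4569 0.1629]
side pad 345 [0.4417 0.086  0.0167] [0.4417 0.0926]
 line [0.4643 0.1961 0.0167] scale 0.999 yaw -0.2024
side tray 8083 ((0.46251147985458374, -0.06122177839279175), (0.8412163257598877, 0.15598666667938232), 89.60667419433594)
10 4686; 18 1525; 26 372; 34 147; 42 151; 50 215; 58 54; 66 50; 74 69; 82 57; 90 1; 98 0; 
 part 406 [355. 143.] [ 0.4657 -0.2477  0.0629] top 0.0916 [ 0.4719 -0.2287  0.0879]
 part 198 [344. 175.] [ 0.4886 -0.1018  0.0562] top 0.782 [0.447  0.8592 0.782 ]
 part 30 [360. 205.] [0.4409 0.005  0.0467] top 0.0504 [0.4411 0.0041 0.0478]
```

View pics/crop.png

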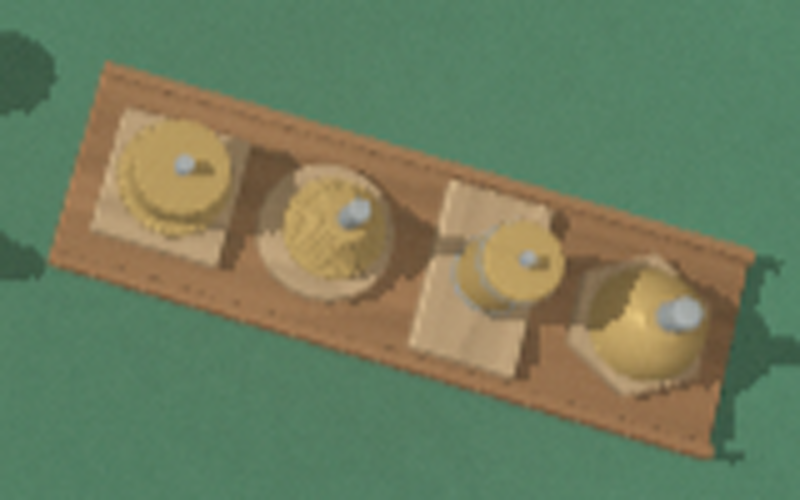

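The crop confirms the order barrel, fusee, bob, bell. The steel tops are at top-view pixels of about (362,223), (397,231), (431,242) and (463,252). Next I triangulate these and work out the first move.

```bash
cat > m2.py <<'E'
from h import *
C={n:np.load(f"{n}0.npy",allow_pickle=True).item() for n in("top","side")}
c=C["top"];P=pts(c);hsv=cv2.cvtColor(c["pixels"],cv2.COLOR_RGB2HSV)
T=[(362,223.),(396.6,231.4),(431,241.8),(462.6,252.2)]
for (u,v),z in zip(T,(.066,.088,.092,.080)):
    w=P[int(v)-1:int(v)+3,int(u)-1:int(u)+3].reshape(-1,3); print(ray(c,u,v,z).round(4),"depth z",np.sort(w[:,2]).round(3)[::4])
X=[np.array([a,b])/5+[325,190] for a,b in((107,64),(753,252),(711,458),(50,265))]
k=np.array([ray(c,*x,z) for x,z in zip(X,(.017,.017,.017,.017))]);print(k.round(4),k.mean(0).round(4))
d=k[0]+k[3]-k[1]-k[2];print("tray len",np.linalg.norm(d)/2,"yaw",np.arctan2(-d[0],d[1]))
E
python3 m2.py
cat > go.py <<'E'
import sys; from h import *
from scipy.spatial.transform import Rotation as R
# go.py x y z yaw : shift in tool axes (cm) and spin so that tool y lies along (cos yaw, sin yaw)
x,y,z,yaw=map(float,sys.argv[1:]); o=bot.get_obs(); q=o["tool_rot"]; M=R.from_quat(np.r_[q[1:],q[0]]).as_matrix()
d=M.T@(np.array([x,y,z])-o["eef_pos"])*100
a=np.arctan2(M[1,1],M[0,1]); s=-((yaw-a+np.pi/2)%np.pi-np.pi/2)
print("shift",d.round(2),"spin",s.round(3),"pos",o["eef_pos"].round(4),"yaw_y",a.round(3),"q7",o["q"][6].round(2),"t",o["t"],"w",o["gripper_width"].round(3),"gf",o["grasp_force"].round(1),"tilt",np.arccos(-M[2,2]).round(4))
E
python3 go.py 0.47 -0.19 0.28 -0.204
```

```text
[ 0.4872 -0.1171  0.066 ] depth z [0.055 0.058 0.062 0.068]
[ 0.4762 -0.1921  0.088 ] depth z [0.087 0.089 0.09  0.09 ]
[ 0.4642 -0.2675  0.092 ] depth z [0.084 0.085 0.089 0.094]
[ 0.454  -0.3408  0.08  ] depth z [0.079 0.081 0.082 0.084]
[[ 0.5389 -0.079   0.017 ]
 [ 0.4955 -0.3899  0.017 ]
 [ 0.3977 -0.3774  0.017 ]
 [ 0.4395 -0.0654  0.017 ]] [ 0.4679 -0.2279  0.017 ]
tray len 0.3143569845284136 yaw -0.13600274344376062Traceback (most recent call last):
  File "go.py", line 7, in <module>
    print("shift",d.round(2),"spin",s.round(3),"pos",o["eef_pos"].round(4),"yaw_y",a.round(3),"q7",o["q"][6].round(2),"t",o["t"],"w",o["gripper_width"].round(3),"gf",o["grasp_force"].round(1),"tilt",np.arccos(-M[2,2]).round(4))
                                                                                                                                     ^^^^^^^^^^^^^^^^^^^^^^^^
AttributeError: 'float' object has no attribute 'round'
```

```bash
sed -i 's/o\["gripper_width"\].round(3)/round(float(o["gripper_width"]),3)/; s/o\["grasp_force"\].round(1)/round(float(o["grasp_force"]),1)/' go.py; python3 go.py 0.47 -0.23 0.27 -0.136
```

```text
shift [ 40.23 -33.99  -2.04] spin -1.196 pos [ 0.1595 -0.6553  0.2491] yaw_y -1.332 q7 -0.08 t 0.1 w 1.004 gf 0.0 tilt 0.0017
```

```bash
python3 -m jog '[[40.2,-34,-2,-1.196],[40.2,-34,-2,-1.196],[40.2,-34,-2,-1.196],[40.2,-34,-2,-1.196],[40.2,-34,-2,-1.196],[40.2,-34,-2,-1.196],[40.2,-34,-2,-1.196],[40.2,-34,-2,-1.196],[40.2,-34,-2,-1.196],[40.2,-34,-2,-1.196],[40.2,-34,-2,-1.196],[40.2,-34,-2,-1.196],[40.2,-34,-2,-1.196],[40.2,-34,-2,-1.196],[40.2,-34,-2,-1.196],[40.2,-34,-2,-1.196]]' -1 40
python3 go.py 0.47 -0.23 0.27 -0.136
python3 - <<'E'
from h import *
c=bot.read_camera("wrist"); np.save("w1.npy",c,allow_pickle=True); cv2.imwrite("pics/w1.png",c["pixels"][...,::-1]); print(c["pose"].round(3).tolist(),c["fovy"])
E
```

```text
t: 1.43
eef_pos: [0.4691, -0.2312, 0.2696]
tool_rot: [-0.0, 0.754, 0.657, -0.001]
contact_force: [1.3, -0.5, 0.9]
gripper_width: 1.001
grasp_force: 0.0
shift [ 0.13  0.07 -0.04] spin -0.001 pos [ 0.4691 -0.2312  0.2696] yaw_y -0.137 q7 0.09 t 1.4333 w 1.001 gf 0.0 tilt 0.0012
[[0.991, -0.129, -0.044, 0.48], [-0.136, -0.941, -0.309, -0.152], [-0.001, 0.312, -0.95, 0.393], [0.0, 0.0, 0.0, 1.0]] 68.96621869888406
```

View pics/w1.png

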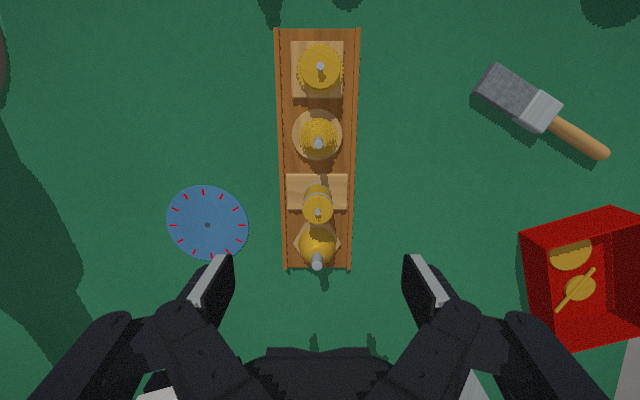

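The wrist view shows the row vertically: barrel stub (320,66), fusee arbor top (318,143), bob pin (318,212) and bell knob top (317,264). I'll intersect these rays with the top-view rays.

```bash
cat > tri.py <<'E'
from h import *
a=np.load("top0.npy",allow_pickle=True).item(); b=np.load("w1.npy",allow_pickle=True).item()
def rd(c,p): r=c["pose"][:3,:3]@np.array([(p[0]-c["cx"])/K(c),(p[1]-c["cy"])/K(c),1]); return r/np.linalg.norm(r)
T=[(362,223.),(396.6,231.4),(431,241.8),(462.6,252.2)]
W=[(320,66),(318,143),(318,212),(317,264)]
P=pts(b); t=np.array([.1356,.991])
for n,p,w,z in zip(("barrel","fusee","bob","bell"),T,W,(.066,.088,.092,.080)):
    r,s=rd(a,p),rd(b,w); A=np.stack([r,-s],1); k=np.linalg.lstsq(A,b["pose"][:3,3]-a["pose"][:3,3],rcond=None)[0]
    x=a["pose"][:3,3]+k[0]*r; y=b["pose"][:3,3]+k[1]*s
    print(n,"tri",((x+y)/2).round(4),"gap",np.linalg.norm(x-y).round(4),"wrist@z",ray(b,*w,z)[:2].round(4),"top@z",ray(a,*p,z)[:2].round(4),"depth",P[w[1],w[0]].round(4))
E
python3 tri.py
```

```text
barrel tri [ 0.487  -0.1168  0.0684] gap 0.0005 wrist@z [ 0.4872 -0.1164] top@z [ 0.4872 -0.1171] depth [ 0.4872 -0.1163  0.0656]
fusee tri [ 0.475  -0.1902  0.096 ] gap 0.0009 wrist@z [ 0.4749 -0.1908] top@z [ 0.4762 -0.1921] depth [ 0.4749 -0.1907  0.0887]
bob tri [ 0.4648 -0.2683  0.0854] gap 0.0019 wrist@z [ 0.4648 -0.265 ] top@z [ 0.4642 -0.2675] depth [ 0.4647 -0.2655  0.0905]
bell tri [ 0.454  -0.3423  0.0721] gap 0.0029 wrist@z [ 0.4537 -0.3365] top@z [ 0.454  -0.3408] depth [ 0.4537 -0.3364  0.0801]
```

Heights agree: depth gives 66, 89, 91 and 80 mm against an expected 66, 88, 92 and 80. Barrel goes first.

```bash
python3 go.py 0.4872 -0.1167 0.048 -0.136
```

```text
shift [11.66  0.27 22.15] spin -0.002 pos [ 0.4688 -0.2318  0.2696] yaw_y -0.138 q7 0.09 t 1.4833 w 1.002 gf 0.0 tilt 0.0013
```

```bash
python3 -m jog '[[11.6,0.2,4,0],[11.6,0.2,8,0],[11.6,0.2,12,0],[11.6,0.2,12,0],[11.6,0.2,12,0],[11.6,0.2,15,0],[11.6,0.2,18,0],[11.6,0.2,20,0],[11.6,0.2,21,0],[11.6,0.2,22,0],[11.6,0.2,22.1,0],[11.6,0.2,22.1,0]]'; python3 go.py 0.4872 -0.1167 0.048 -0.136
```

```text
t: 2.48
eef_pos: [0.4879, -0.1166, 0.0495]
tool_rot: [0.0, 0.754, 0.657, 0.0]
contact_force: [0.1, 0.5, 0.6]
gripper_width: 0.998
grasp_force: 0.0
shift [-0.02 -0.07  0.15] spin -0.001 pos [ 0.4879 -0.1166  0.0495] yaw_y -0.137 q7 -0.36 t 2.4833 w 0.998 gf 0.0 tilt 0.0007
```

```bash
python3 -m jog '[[0,0,0.1,0],[0,0,0.1,0],[0,0,0.1,0],[0,0,0.1,0],[0,0,0.1,0],[0,0,0.1,0],[0,0,0.1,0],[0,0,0.1,0]]' 1 50; python3 go.py 0.442 0.0851 0.15 -0.2035
```

```text
t: 3.15
eef_pos: [0.488, -0.1159, 0.049]
tool_rot: [0.001, 0.754, 0.657, 0.0]
contact_force: [-2.2, 0.7, 7.1]
gripper_width: 0.501
grasp_force: 49.9
shift [ 19.29  -7.27 -10.12] spin 0.067 pos [ 0.488  -0.1159  0.049 ] yaw_y -0.136 q7 -0.36 t 3.15 w 0.501 gf 49.9 tilt 0.0013
```

```bash
python3 -m jog '[[0,0,-0.5,0],[0,0,-1.5,0],[0,0,-4,0],[0,0,-7,0],[0,0,-10,0],[3,-1.1,-10.6,0.067],[6.5,-2.4,-10.6,0.067],[10,-3.8,-10.6,0.067],[13.5,-5.1,-10.6,0.067],[16.5,-6.2,-10.6,0.067],[18.5,-7,-10.6,0.067],[19.3,-7.3,-10.6,0.067],[19.3,-7.3,-10.6,0.067]]'; python3 go.py 0.442 0.0851 0.0455 -0.2035
```

```text
t: 4.23
eef_pos: [0.4408, 0.0875, 0.1547]
tool_rot: [-0.0, 0.774, 0.634, 0.0]
contact_force: [0.2, 0.1, -2.6]
gripper_width: 0.495
grasp_force: 51.6
shift [-0.22  0.16 10.92] spin 0.005 pos [0.4408 0.0875 0.1547] yaw_y -0.199 q7 -0.75 t 4.2333 w 0.495 gf 51.6 tilt 0.0008
```

```bash
python3 -m jog '[[-0.2,0.1,3,0],[-0.2,0.1,6,0],[-0.2,0.1,8,0],[-0.2,0.1,9.3,0],[-0.2,0.1,10,0],[-0.2,0.1,10.3,0],[-0.2,0.1,10.5,0],[-0.2,0.1,10.5,0],[-0.2,0.1,10.5,0]]'; python3 go.py 0.442 0.0851 0.0455 -0.2035
python3 - <<'E'
from h import *
c=bot.read_camera("wrist"); cv2.imwrite("pics/w2.png",c["pixels"][...,::-1])
E
```

```text
t: 4.98
eef_pos: [0.4427, 0.083, 0.0497]
tool_rot: [0.0, 0.775, 0.632, 0.001]
contact_force: [0.5, -0.0, -2.5]
gripper_width: 0.499
grasp_force: 51.5
shift [ 0.19 -0.11  0.42] spin -0.0 pos [0.4427 0.083  0.0497] yaw_y -0.204 q7 -0.92 t 4.9833 w 0.499 gf 51.5 tilt 0.0014
```

View pics/w2.png

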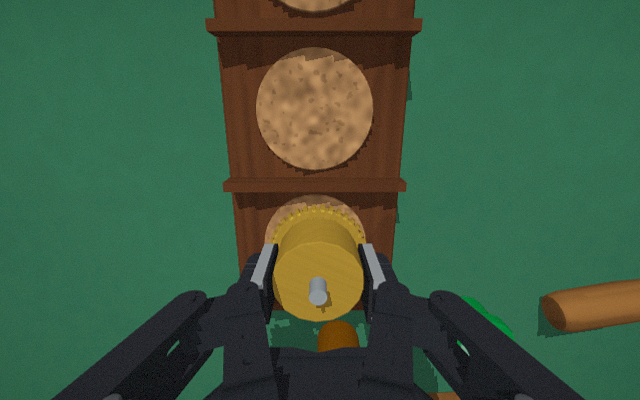

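The barrel (318,260) is upright and over its pad, about 4 mm up with no contact yet. The bottle (338,335) stands clear of the gripper. I'll lower slowly.

```bash
python3 -m jog '[[0.2,-0.1,0.1,0],[0.2,-0.1,0.2,0],[0.2,-0.1,0.25,0],[0.2,-0.1,0.3,0],[0.2,-0.1,0.3,0]]'; python3 go.py 0.442 0.0851 0.0455 -0.2035
```

```text
t: 5.45
eef_pos: [0.4414, 0.0853, 0.046]
tool_rot: [0.0, 0.775, 0.632, -0.0]
contact_force: [0.3, 0.3, -3.1]
gripper_width: 0.495
grasp_force: 51.5
shift [-0.01  0.07  0.05] spin 0.001 pos [0.4414 0.0853 0.046 ] yaw_y -0.203 q7 -0.93 t 5.45 w 0.495 gf 51.5 tilt 0.0001
```

```bash
python3 -m jog '[[0,0,0.05,0],[0,0,0.1,0],[0,0,0.15,0],[0,0,0.15,0]]'; python3 go.py 0.442 0.0851 0.0455 -0.2035
```

```text
t: 5.78
eef_pos: [0.4414, 0.0854, 0.045]
tool_rot: [0.0, 0.775, 0.632, -0.0]
contact_force: [-2.3, -1.5, 6.9]
gripper_width: 0.501
grasp_force: 52.7
shift [-0.01  0.06 -0.05] spin 0.001 pos [0.4414 0.0854 0.045 ] yaw_y -0.203 q7 -0.93 t 5.7833 w 0.501 gf 52.7 tilt 0.0006
```

Force flipped to +7 N, so the barrel is seated. Release and go up.

```bash
python3 -m jog '[[0,0,0,0],[0,0,0,0],[0,0,0,0],[0,0,0,0],[0,0,0,0],[0,0,0,0],[0,0,-1,0],[0,0,-3,0],[0,0,-6,0],[0,0,-10,0],[0,0,-13,0],[0,0,-15,0],[0,0,-15,0]]' -1; python3 go.py 0.475 -0.191 0.2 -0.136
```

```text
t: 6.87
eef_pos: [0.4438, 0.0863, 0.1993]
tool_rot: [0.002, 0.775, 0.632, 0.003]
contact_force: [0.5, 0.8, -0.5]
gripper_width: 1.0
grasp_force: 0.0
shift [-26.53   8.65  -0.07] spin -0.067 pos [0.4438 0.0863 0.1993] yaw_y -0.203 q7 -0.7 t 6.8667 w 1.0 gf 0.0 tilt 0.0082
```

```bash
python3 -m jog '[[-3,1,0,0],[-7,2.3,0,-0.067],[-26.5,8.6,0,-0.067],[-26.5,8.6,0,-0.067],[-26.5,8.6,0,-0.067],[-26.5,8.6,0,-0.067],[-26.5,8.6,0,-0.067],[-26.5,8.6,0,-0.067],[-26.5,8.6,2,-0.067],[-26.5,8.6,5,-0.067],[-26.5,8.6,8,-0.067],[-26.5,8.6,10,-0.067],[-26.5,8.6,11,-0.067],[-26.5,8.6,11,-0.067],[-26.5,8.6,11,-0.067]]'; python3 go.py 0.475 -0.191 0.079 -0.136
python3 - <<'E'
from h import *
c=bot.read_camera("wrist"); cv2.imwrite("pics/w3.png",c["pixels"][...,::-1])
E
```

```text
t: 8.12
eef_pos: [0.4723, -0.1912, 0.0847]
tool_rot: [-0.0, 0.753, 0.658, -0.0]
contact_force: [-0.1, -0.1, 0.6]
gripper_width: 1.0
grasp_force: 0.0
shift [0.06 0.27 0.57] spin 0.0 pos [ 0.4723 -0.1912  0.0847] yaw_y -0.136 q7 -0.13 t 8.1167 w 1.0 gf 0.0 tilt 0.0006
```

View pics/w3.png

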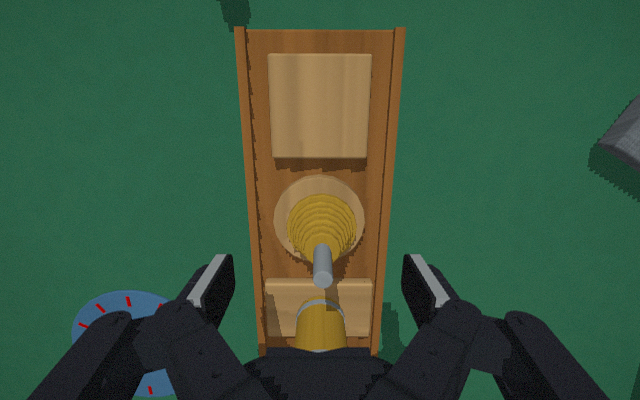

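The fusee arbor (323,280) stands between the open fingers, slightly right of their middle, which fits the 2.7 mm correction.

```bash
python3 -m jog '[[0,0.2,0.3,0],[0,0.2,0.5,0],[0,0.2,0.5,0]]'; python3 -m jog '[[0,0,0,0],[0,0,0,0],[0,0,0,0],[0,0,0,0],[0,0,0,0],[0,0,0,0],[0,0,0,0],[0,0,0,0],[0,0,0,0],[0,0,0,0],[0,0,0,0]]' 1 50; python3 go.py 0.4572 0.1583 0.19 -0.2035
```

```text
t: 8.42
eef_pos: [0.4747, -0.192, 0.08]
tool_rot: [0.001, 0.754, 0.657, 0.0]
contact_force: [0.2, -2.0, 0.7]
gripper_width: 0.998
grasp_force: 0.0
t: 9.33
eef_pos: [0.4742, -0.1918, 0.0795]
tool_rot: [0.0, 0.753, 0.657, 0.0]
contact_force: [-0.4, 0.6, 0.4]
gripper_width: 0.095
grasp_force: 48.7
shift [ 34.46  -6.43 -11.05] spin 0.068 pos [ 0.4742 -0.1918  0.0795] yaw_y -0.136 q7 -0.14 t 9.3333 w 0.095 gf 48.7 tilt 0.0001
```

```bash
python3 -m jog '[[0,0,-0.5,0],[0,0,-1.5,0],[0,0,-4,0],[0,0,-7,0],[0,0,-10,0],[3,-0.5,-11,0.068],[6.5,-1.2,-11,0.068],[10,-1.9,-11,0.068],[13.5,-2.5,-11,0.068],[17,-3.2,-11,0.068],[20.5,-3.8,-11,0.068],[24,-4.5,-11,0.068],[27.5,-5.1,-11,0.068],[30.5,-5.7,-11,0.068],[33,-6.2,-11,0.068],[34.4,-6.4,-11,0.068],[34.4,-6.4,-11,0.068],[34.4,-6.4,-11,0.068]]'; python3 go.py 0.4572 0.1583 0.0755 -0.2035
```

```text
t: 10.83
eef_pos: [0.4572, 0.1582, 0.19]
tool_rot: [0.0, 0.775, 0.632, 0.0]
contact_force: [0.4, -0.5, -2.0]
gripper_width: 0.097
grasp_force: 49.0
shift [ 1.000e-02 -0.000e+00  1.145e+01] spin 0.002 pos [0.4572 0.1582 0.19  ] yaw_y -0.202 q7 -0.87 t 10.8333 w 0.097 gf 49.0 tilt 0.0003
```

```bash
python3 -m jog '[[0,0,3,0],[0,0,6,0],[0,0,8.5,0],[0,0,10,0],[0,0,10.8,0],[0,0,11.1,0],[0,0,11.2,0],[0,0,11.2,0],[0,0,11.2,0]]'; python3 -m jog '[[0,0,0.1,0],[0,0,0.2,0],[0,0,0.25,0],[0,0,0.25,0]]'; python3 go.py 0.4572 0.1583 0.0755 -0.2035
```

```text
t: 11.58
eef_pos: [0.4583, 0.1577, 0.0785]
tool_rot: [0.0, 0.776, 0.631, 0.001]
contact_force: [0.6, 0.1, -2.0]
gripper_width: 0.096
grasp_force: 48.9
t: 11.92
eef_pos: [0.4578, 0.1577, 0.0755]
tool_rot: [0.0, 0.775, 0.631, 0.0]
contact_force: [0.1, -0.4, 3.1]
gripper_width: 0.097
grasp_force: 49.7
shift [ 0.05 -0.07 -0.  ] spin -0.001 pos [0.4578 0.1577 0.0755] yaw_y -0.204 q7 -1.03 t 11.9167 w 0.097 gf 49.7 tilt 0.0009
```

Seated (+3 N). Release, rise, then go above the bob at z = 0.25 and look at bob and bell again.

```bash
python3 -m jog '[[0,0,0,0],[0,0,0,0],[0,0,0,0],[0,0,0,0],[0,0,0,0],[0,0,0,0],[0,0,0,0],[0,0,-1,0],[0,0,-3,0],[0,0,-6,0],[0,0,-10,0],[0,0,-13,0],[0,0,-15,0],[0,0,-15,0]]' -1; python3 go.py 0.465 -0.266 0.22 -0.136
```

```text
t: 13.08
eef_pos: [0.4597, 0.1591, 0.2302]
tool_rot: [0.002, 0.775, 0.631, 0.004]
contact_force: [0.9, 0.4, 0.0]
gripper_width: 0.996
grasp_force: 0.0
shift [-41.52   9.13   0.92] spin -0.068 pos [0.4597 0.1591 0.2302] yaw_y -0.204 q7 -0.84 t 13.0833 w 0.996 gf 0.0 tilt 0.0085
```

```bash
python3 -m jog '[[-3,0.7,0.5,0],[-7,1.6,0.5,-0.068],[-41.5,9.1,0.5,-0.068],[-41.5,9.1,0.5,-0.068],[-41.5,9.1,0.5,-0.068],[-41.5,9.1,0.5,-0.068],[-41.5,9.1,0.5,-0.068],[-41.5,9.1,0.5,-0.068],[-41.5,9.1,0.5,-0.068],[-41.5,9.1,0.5,-0.068],[-41.5,9.1,0.5,-0.068],[-41.5,9.1,0.5,-0.068],[-41.5,9.1,0.5,-0.068],[-41.5,9.1,0.5,-0.068]]'; python3 go.py 0.465 -0.266 0.064 -0.136
python3 - <<'E'
from h import *
c=bot.read_camera("wrist"); np.save("w1.npy",c,allow_pickle=True); cv2.imwrite("pics/w4.png",c["pixels"][...,::-1])
E
```

```text
t: 14.25
eef_pos: [0.4624, -0.2659, 0.2197]
tool_rot: [-0.001, 0.753, 0.658, 0.0]
contact_force: [-0.1, 0.5, 0.0]
gripper_width: 0.998
grasp_force: 0.0
shift [1.000e-02 2.700e-01 1.557e+01] spin 0.001 pos [ 0.4624 -0.2659  0.2197] yaw_y -0.135 q7 0.14 t 14.25 w 0.998 gf 0.0 tilt 0.0012
```

View pics/w4.png

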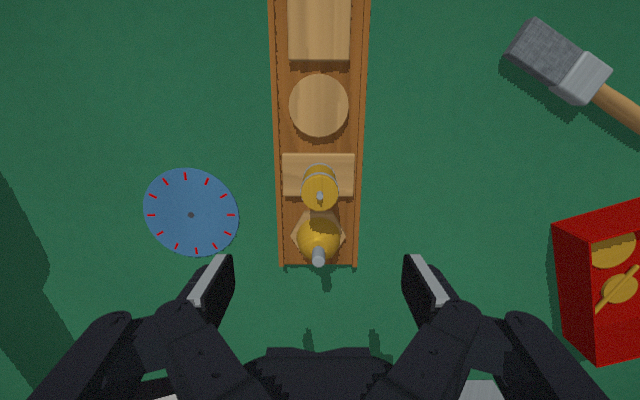

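Bob pin tip is at (320,198) and bell knob top at (318,260); the barrel and fusee blocks are empty.

```bash
sed -i 's/^T=.*/T=[(431,241.8),(462.6,252.2)]/; s/^W=.*/W=[(320,198),(318,260)]/; s/("barrel",.*(.066,.088,/("bob","bell"),T,W,(/' tri.py; python3 tri.py
```

```text
bob tri [ 0.4643 -0.2676  0.0916] gap 0.0 wrist@z [ 0.4643 -0.2675] top@z [ 0.4642 -0.2675] depth [ 0.4643 -0.2679  0.0907]
bell tri [ 0.4537 -0.3415  0.0743] gap 0.0031 wrist@z [ 0.4531 -0.337 ] top@z [ 0.454  -0.3408] depth [ 0.4531 -0.337   0.08  ]
```

```bash
python3 -m jog '[[-0.2,0.2,4,0],[-0.2,0.2,8,0],[-0.2,0.2,11,0],[-0.2,0.2,13,0],[-0.2,0.2,14.5,0],[-0.2,0.2,15.2,0],[-0.2,0.2,15.5,0],[-0.2,0.2,15.5,0],[-0.2,0.2,15.5,0]]';python3 go.py 0.4643 -0.2675 0.064 -0.136; python3 -m jog '[[0,0,0,0],[0,0,0,0],[0,0,0,0],[0,0,0,0],[0,0,0,0],[0,0,0,0],[0,0,0,0],[0,0,0,0],[0,0,0,0]]' 1 70; python3 go.py 0.4723 0.2318 0.185 -0.2035
```

```text
t: 15.05
eef_pos: [0.465, -0.2692, 0.066]
tool_rot: [0.001, 0.753, 0.658, 0.0]
contact_force: [-0.2, -0.6, -0.2]
gripper_width: 1.0
grasp_force: 0.0
shift [ 0.16 -0.09  0.2 ] spin 0.001 pos [ 0.465  -0.2692  0.066 ] yaw_y -0.135 q7 0.03 t 15.05 w 1.0 gf 0.0 tilt 0.0016
t: 15.8
eef_pos: [0.4642, -0.2696, 0.0657]
tool_rot: [0.0, 0.754, 0.657, -0.0]
contact_force: [-1.9, 0.9, 5.4]
gripper_width: 0.404
grasp_force: 69.2
shift [ 49.78  -6.01 -11.96] spin 0.067 pos [ 0.4642 -0.2696  0.0657] yaw_y -0.136 q7 0.03 t 15.8 w 0.404 gf 69.2 tilt 0.0006
```

```bash
python3 -m jog '[[0,0,-0.5,0],[0,0,-1.5,0],[0,0,-4,0],[0,0,-7,0],[0,0,-10,0],[2,-0.2,-12,0.067],[5,-0.6,-12,0.067],[8.5,-1,-12,0.067],[12,-1.4,-12,0.067],[15.5,-1.9,-12,0.067],[19,-2.3,-12,0.067],[22.5,-2.7,-12,0.067],[26,-3.1,-12,0.067],[29.5,-3.6,-12,0.067],[33,-4,-12,0.067],[36.5,-4.4,-12,0.067],[40,-4.8,-12,0.067],[43,-5.2,-12,0.067],[45,-5.4,-12,0.067],[46,-5.5,-12,0.067]]'; python3 go.py 0.472 0.230 0.185 -0.2035
```

```text
t: 17.47
eef_pos: [0.4712, 0.1974, 0.1856]
tool_rot: [-0.001, 0.774, 0.634, 0.001]
contact_force: [0.8, 0.4, -5.2]
gripper_width: 0.41
grasp_force: 70.7
shift [ 3.21 -0.56  0.07] spin 0.005 pos [0.4712 0.1974 0.1856] yaw_y -0.199 q7 -0.94 t 17.4667 w 0.41 gf 70.7 tilt 0.0017
```

```bash
python3 -m jog '[[2,-0.3,0,0.005],[3,-0.5,0,0.005],[3.4,-0.5,0,0.005],[3.4,-0.5,0,0.005],[3.4,-0.5,0,0.005]]'; python3 go.py 0.472 0.230 0.0617 -0.2035
```

```text
t: 17.88
eef_pos: [0.4741, 0.2267, 0.1848]
tool_rot: [0.0, 0.777, 0.63, -0.001]
contact_force: [0.8, -0.4, -4.6]
gripper_width: 0.402
grasp_force: 70.7
shift [ 0.3  -0.27 12.31] spin -0.005 pos [0.4741 0.2267 0.1848] yaw_y -0.209 q7 -1.01 t 17.8833 w 0.402 gf 70.7 tilt 0.0014
```

```bash
python3 -m jog '[[0.2,-0.2,3,0],[0.2,-0.2,6,0],[0.2,-0.2,9,0],[0.2,-0.2,10.5,0],[0.2,-0.2,11.4,0],[0.2,-0.2,11.8,0],[0.2,-0.2,11.9,0],[0.2,-0.2,11.9,0],[0.2,-0.2,11.9,0]]'; python3 go.py 0.472 0.230 0.0617 -0.2035
```

```text
t: 18.63
eef_pos: [0.4734, 0.2308, 0.0672]
tool_rot: [0.0, 0.777, 0.63, 0.001]
contact_force: [0.8, 0.3, -4.5]
gripper_width: 0.403
grasp_force: 70.7
shift [-0.1  -0.12  0.55] spin -0.005 pos [0.4734 0.2308 0.0672] yaw_y -0.208 q7 -1.14 t 18.6333 w 0.403 gf 70.7 tilt 0.0022
```

```bash
python3 -m jog '[[0,0,0.15,0],[0,0,0.3,0],[0,0,0.4,0],[0,0,0.45,0],[0,0,0.45,0]]';  python3 go.py 0.472 0.230 0.0617 -0.2035
```

```text
t: 19.05
eef_pos: [0.4726, 0.2305, 0.0617]
tool_rot: [0.0, 0.777, 0.63, 0.0]
contact_force: [-0.6, -0.6, -1.5]
gripper_width: 0.403
grasp_force: 71.1
shift [-0.06 -0.04  0.  ] spin -0.004 pos [0.4726 0.2305 0.0617] yaw_y -0.208 q7 -1.15 t 19.05 w 0.403 gf 71.1 tilt 0.0003
```

Contact is beginning. One small step more, then release and rise.

```bash
python3 -m jog '[[0,0,0.05,0],[0,0,0.05,0],[0,0,0.05,0]]'; python3 -m jog '[[0,0,0,0],[0,0,0,0],[0,0,0,0],[0,0,0,0],[0,0,0,0],[0,0,0,0],[0,0,0,0],[0,0,-1,0],[0,0,-3,0],[0,0,-6,0],[0,0,-10,0],[0,0,-13,0],[0,0,-14,0],[0,0,-14,0],[0,0,-14,0]]' -1;  python3 go.py 0.4535 -0.339 0.2 -0.136
```

```text
t: 19.3
eef_pos: [0.4726, 0.2306, 0.0617]
tool_rot: [0.0, 0.777, 0.63, 0.0]
contact_force: [-2.3, -1.6, 4.8]
gripper_width: 0.406
grasp_force: 71.7
t: 20.55
eef_pos: [0.4725, 0.2302, 0.2013]
tool_rot: [0.0, 0.777, 0.63, 0.0]
contact_force: [0.1, 0.0, -1.2]
gripper_width: 0.998
grasp_force: 0.0
shift [-56.08   9.91   0.13] spin -0.072 pos [0.4725 0.2302 0.2013] yaw_y -0.208 q7 -1.0 t 20.55 w 0.998 gf 0.0 tilt 0.001
```

```bash
python3 -m jog '[[-3,0.5,0,0],[-7,1.2,0,-0.072],[-56,9.8,0,-0.072],[-56,9.8,0,-0.072],[-56,9.8,0,-0.072],[-56,9.8,0,-0.072],[-56,9.8,0,-0.072],[-56,9.8,0,-0.072],[-56,9.8,0,-0.072],[-56,9.8,0,-0.072],[-56,9.8,0,-0.072],[-56,9.8,0,-0.072],[-56,9.8,0,-0.072],[-56,9.8,0,-0.072],[-56,9.8,0,-0.072],[-56,9.8,0,-0.072],[-56,9.8,0,-0.072],[-56,9.8,0,-0.072]]'; python3 go.py 0.4535 -0.339 0.076 -0.136
python3 - <<'E'
from h import *
c=bot.read_camera("wrist"); np.save("w1.npy",c,allow_pickle=True)
a=bot.read_camera("top"); np.save("top1.npy",a,allow_pickle=True)
cv2.imwrite("pics/w5.png",np.vstack([cv2.resize(c["pixels"][150:300,220:420],(600,450)),a["pixels"][180:270,20:620][:, :600]])[...,::-1])
for n,x in(("w",c),("t",a)):   # steel knob: grey, high
    P=pts(x); h=cv2.cvtColor(x["pixels"],cv2.COLOR_RGB2HSV)
    m=(h[...,1]<60)&(P[...,2]>.074)&(P[...,2]<.086)&(np.hypot(P[...,0]-.4535,P[...,1]+.339)<.02)
    v,u=np.nonzero(m); print(n,m.sum(),u.mean(),v.mean(),ray(x,u.mean(),v.mean(),.08).round(4),np.median(P[m],0).round(4))
E
```

```text
t: 22.05
eef_pos: [0.4526, -0.3356, 0.1999]
tool_rot: [-0.001, 0.753, 0.658, -0.0]
contact_force: [-0.5, 0.0, -0.2]
gripper_width: 0.998
grasp_force: 0.0
shift [-0.34  0.15 12.39] spin 0.002 pos [ 0.4526 -0.3356  0.1999] yaw_y -0.134 q7 0.26 t 22.05 w 0.998 gf 0.0 tilt 0.0025
w 194 318.33505154639175 201.53092783505156 [ 0.4529 -0.3377  0.08  ] [ 0.4528 -0.3379  0.0786]
t 36 461.6666666666667 252.19444444444446 [ 0.4537 -0.3388  0.08  ] [ 0.4535 -0.3381  0.0814]
```

View pics/w5.png

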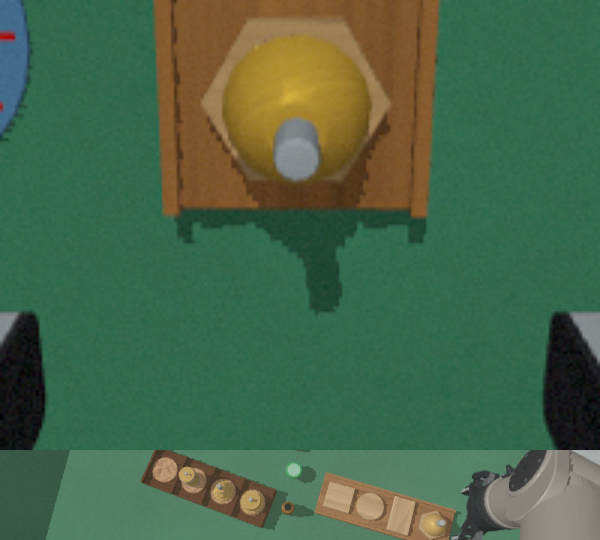

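The wrist crop shows the bell knob midway between the fingers. The top strip shows barrel, fusee and bob standing on their pads, with the leftmost pad free. Both views put the knob at (0.453, -0.338).

```bash
python3 -m jog '[[-0.2,0.1,4,0],[-0.2,0.1,7,0],[-0.2,0.1,9.5,0],[-0.2,0.1,11,0],[-0.2,0.1,12,0],[-0.2,0.1,12.4,0],[-0.2,0.1,12.4,0],[-0.2,0.1,12.4,0],[-0.2,0.1,12.4,0]]';python3 go.py 0.4533 -0.338 0.076 -0.136; python3 -m jog '[[0,0,0,0],[0,0,0,0],[0,0,0,0],[0,0,0,0],[0,0,0,0],[0,0,0,0],[0,0,0,0],[0,0,0,0],[0,0,0,0],[0,0,0,0],[0,0,0,0]]' 1 50; python3 go.py 0.4875 0.305 0.2 -0.2035
```

```text
t: 22.9
eef_pos: [0.4543, -0.3401, 0.0783]
tool_rot: [0.001, 0.753, 0.657, 0.0]
contact_force: [-0.1, -0.2, -0.3]
gripper_width: 1.002
grasp_force: 0.0
shift [ 0.2  -0.13  0.23] spin 0.0 pos [ 0.4543 -0.3401  0.0783] yaw_y -0.136 q7 0.19 t 22.9 w 1.002 gf 0.0 tilt 0.0022
t: 23.82
eef_pos: [0.4534, -0.3398, 0.0771]
tool_rot: [-0.0, 0.754, 0.657, -0.0]
contact_force: [-1.3, -1.1, 1.4]
gripper_width: 0.143
grasp_force: 48.7
shift [ 64.35  -5.36 -12.3 ] spin 0.067 pos [ 0.4534 -0.3398  0.0771] yaw_y -0.136 q7 0.19 t 23.8167 w 0.143 gf 48.7 tilt 0.0001
```

```bash
python3 -m jog '[[0,0,-0.5,0],[0,0,-1.5,0],[0,0,-4,0],[0,0,-7,0],[0,0,-10,0],[2,-0.2,-12.3,0.067],[5,-0.4,-12.3,0.067],[8.5,-0.7,-12.3,0.067],[12,-1,-12.3,0.067],[15.5,-1.3,-12.3,0.067],[19,-1.6,-12.3,0.067],[22.5,-1.9,-12.3,0.067],[26,-2.2,-12.3,0.067],[29.5,-2.5,-12.3,0.067],[33,-2.7,-12.3,0.067],[36.5,-3,-12.3,0.067],[39,-3.2,-12.3,0.067],[40.5,-3.4,-12.3,0.067],[41,-3.4,-12.3,0.067]]'; python3 go.py 0.487 0.303 0.2 -0.2035
```

```text
t: 25.4
eef_pos: [0.4752, 0.0745, 0.2009]
tool_rot: [-0.0, 0.774, 0.634, 0.001]
contact_force: [0.3, -0.2, -1.8]
gripper_width: 0.141
grasp_force: 48.9
shift [22.63 -3.34  0.12] spin 0.005 pos [0.4752 0.0745 0.2009] yaw_y -0.198 q7 -0.65 t 25.4 w 0.141 gf 48.9 tilt 0.0018
```

```bash
python3 -m jog '[[2,-0.3,0,0],[5,-0.7,0,0],[8.5,-1.3,0,0],[12,-1.8,0,0],[15.5,-2.3,0,0],[18.5,-2.8,0,0.005],[21,-3.1,0,0.005],[22.3,-3.3,0,0.005],[22.8,-3.4,0,0.005],[22.8,-3.4,0,0.005],[22.8,-3.4,0,0.005]]'; python3 go.py 0.487 0.303 0.073 -0.2035
```

```text
t: 26.32
eef_pos: [0.4884, 0.2991, 0.1997]
tool_rot: [0.001, 0.777, 0.629, -0.001]
contact_force: [-0.4, -0.5, -2.4]
gripper_width: 0.141
grasp_force: 48.9
shift [ 0.38 -0.22 12.67] spin -0.006 pos [0.4884 0.2991 0.1997] yaw_y -0.21 q7 -1.12 t 26.3167 w 0.141 gf 48.9 tilt 0.0018
```

```bash
python3 -m jog '[[0.2,-0.2,3,0],[0.2,-0.2,6,0],[0.2,-0.2,9,0],[0.2,-0.2,10.8,0],[0.2,-0.2,11.7,0],[0.2,-0.2,12.1,0],[0.2,-0.2,12.2,0],[0.2,-0.2,12.2,0],[0.2,-0.2,12.2,0]]'; python3 -m jog '[[0,0,0.1,0],[0,0,0.2,0],[0,0,0.2,0],[0,0,0.2,0]]'; python3 go.py 0.487 0.303 0.073 -0.2035
```

```text
t: 27.07
eef_pos: [0.4874, 0.3039, 0.0794]
tool_rot: [0.0, 0.777, 0.63, 0.001]
contact_force: [0.3, 0.4, -1.4]
gripper_width: 0.138
grasp_force: 49.0
t: 27.4
eef_pos: [0.4865, 0.3036, 0.0762]
tool_rot: [0.0, 0.777, 0.63, 0.0]
contact_force: [-0.5, 0.0, -1.3]
gripper_width: 0.138
grasp_force: 49.0
shift [-0.05  0.06  0.32] spin -0.004 pos [0.4865 0.3036 0.0762] yaw_y -0.208 q7 -1.23 t 27.4 w 0.138 gf 49.0 tilt 0.0004
```

```bash
python3 -m jog '[[0,0,0.1,0],[0,0,0.2,0],[0,0,0.27,0],[0,0,0.27,0]]'; python3 -m jog '[[0,0,0.05,0],[0,0,0.05,0],[0,0,0.05,0]]'; python3 go.py 0.487 0.303 0.073 -0.2035
```

```text
t: 27.73
eef_pos: [0.4864, 0.3036, 0.0731]
tool_rot: [-0.0, 0.777, 0.63, -0.0]
contact_force: [0.4, -1.1, -0.6]
gripper_width: 0.139
grasp_force: 49.0
t: 27.98
eef_pos: [0.4864, 0.3037, 0.0731]
tool_rot: [0.0, 0.777, 0.63, 0.0]
contact_force: [-1.0, -0.4, 3.0]
gripper_width: 0.144
grasp_force: 49.5
shift [-0.06  0.07  0.01] spin -0.004 pos [0.4864 0.3037 0.0731] yaw_y -0.208 q7 -1.23 t 27.9833 w 0.144 gf 49.5 tilt 0.0001
```

Seated. Release, rise and back away towards the tray, then check.

```bash
python3 -m jog '[[0,0,0,0],[0,0,0,0],[0,0,0,0],[0,0,0,0],[0,0,0,0],[0,0,0,0],[0,0,0,0],[0,0,-1,0],[0,0,-3,0],[0,0,-6,0],[0,0,-10,0],[0,0,-14,0],[0,0,-16,0],[-4,0,-16,0],[-8,0,-16,0],[-12,0,-16,0],[-15,0,-16,0],[-17,0,-16,0],[-17,0,-16,0],[-17,0,-16,0]]' -1
python3 - <<'E'
from h import *
c=bot.read_camera("wrist"); s=bot.read_camera("side")
cv2.imwrite("pics/w6.png",np.hstack([c["pixels"][:,170:490],cv2.resize(s["pixels"][200:360,280:440],(400,400))])[...,::-1])
P=pts(c); yaw=-.2035; R=np.array([[np.cos(yaw),np.sin(yaw)],[-np.sin(yaw),np.cos(yaw)]])
L=(P[...,:2]-[.4648,.195])@R.T
for n,y,h in(("bell",.1125,.0),("bob",.0375,0),("fusee",-.0375,0),("barrel",-.1125,0)):
    m=(abs(L[...,0])<.03)&(abs(L[...,1]-y)<.034)&(P[...,2]>.045)&(P[...,2]<.11)
    if m.any():
        z=np.percentile(P[m][:,2],98); t=m&(P[...,2]>z-.006); print(n,m.sum(),"top z",z.round(4),"offset",(L[t].mean(0)-[0,y]).round(4))
E
python3 go.py 0.487 0.303 0.073 -0.2035
```

```text
t: 29.65
eef_pos: [0.4514, 0.1363, 0.2336]
tool_rot: [0.0, 0.777, 0.629, 0.0]
contact_force: [-0.1, 0.6, 1.0]
gripper_width: 1.0
grasp_force: 0.0
bell 245 top z 0.0631 offset [-0.0012 -0.0077]
bob 1408 top z 0.0865 offset [-0.0004  0.0038]
fusee 445 top z 0.0836 offset [0.0008 0.0002]
barrel 1100 top z 0.0608 offset [-0.0009  0.0017]
shift [16.82  0.07 16.07] spin -0.003 pos [0.4516 0.1384 0.2335] yaw_y -0.207 q7 -0.77 t 29.75 w 1.001 gf 0.0 tilt 0.0014
```

View pics/w6.png

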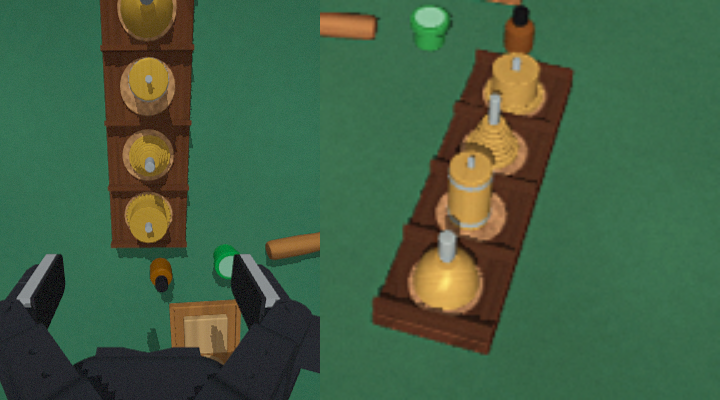

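All four parts stand upright on their pads, in the order bell, bob, fusee, barrel from the left. The bell is cut off in the wrist view, so I check its knob top in the side view at (331,294), then hand in.

```bash
python3 - <<'E'
from h import *
s=bot.read_camera("side"); q=ray(s,330.8,294.5,.076); d=q[:2]-[.4875,.3051]; print(q.round(4),d.round(4))
if np.hypot(*d)<.009: print(bot.hand_in())
E
```

```text
[0.4861 0.3074 0.076 ] [-0.0014  0.0023]
the job is handed in; nothing more can be done
None
```

The job is handed in at about 30 s of the 102 s allowed: bell, bob, fusee and barrel stand upright on the rack from left to right, the tray's order reversed, each measured within about 4 mm of its pad centre (no verdict was returned).

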